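Secure the dropper bottle in the ledge organiser

TASK

Stand the amber glass dropper bottle upright in the bay of the organiser tray, up against the tray's end wall, and let go of it. Then squeeze the red release lever and, keeping it squeezed, slide the stop up to the last notch that the bottle leaves room for, and let go so that the stop latches there. Set the glass down gently and never squash it, and do not disturb the other things on the ledge.

Things in the scene. Friction and masses are not known exactly. Their poses are not given: they have to be found in the camera images.
- tray: Fixed aluminium organiser tray 128 x 290 mm (its x by y); origin on the ledge under its middle, z up. Dark rubber floor 10 mm above the ledge, x -52 to +36 mm; front rim at -x 24 mm high; end wall at -y 60 mm high, 8 mm thick; toothed steel spine on the +x edge (centre x = +52, 14 mm wide, 32 mm high). The bay is the floor between end wall and sliding stop. The stop slides along tray y.
- end_wall (a point): Middle of the foot of the end wall's inner face, on the bay floor (tray frame x = -8, y = -135, z = 10 mm). Axes as the tray's; the bay extends from here along the tray's +y.
- stop_face (a point): White upright plate of the sliding stop, 76 mm wide, 66 mm high (top 82 mm above the ledge), 6 mm thick. This point is in the middle of its lower edge, on the face that looks at the end wall. Distance from the end wall to this face = 40 mm + joint carriage.
- carriage (a joint): Position of the sliding stop, m; grows away from the end wall (tray +y). Clear bay length = 40 mm + this value. Notches at 0, 16, 32 ... 128 mm (16 mm apart), about 2 mm of play either way. Starts latched in a wide notch (80 mm or more). Latched, it cannot be pushed; with the lever squeezed it slides with about 2 N.
- release_lever (a joint): Angle of the red squeeze lever, rad: 0 released (pawl in a notch), 0.34 fully squeezed at its stop; above about 0.25 the pawl is clear of the teeth. Its spring takes 6 N to start, 11 N to hold at the grip height. Let go, it springs back and the pawl drops into the notch within about 7 mm; as the fingers open it carries the stop a few mm towards the end wall.
- grip (a point): Midway between the stop's two grips, over the spine (tray x = +52 mm), 36 mm behind the stop face, 95 mm up; moves with the stop, axes as the tray's. Fixed aluminium grip (28 mm wide, top 112 mm): outer face 28 mm towards tray -y; red lever (26 mm wide, top 111 mm): outer face 29 mm towards +y released, 8 mm fully squeezed. Pinch both from above, closing along tray y; below 75 mm is the carriage.
- lever_top (a point): Point on the red lever, in the middle of its 8 mm thickness, 62 mm above its pivot (95 mm above the ledge when released).
- bottle_mid (a point): Amber glass dropper bottle, closed, 102 mm tall, 0.19 kg; this point is on its axis half-way up, 51 mm above its foot; z along the bottle. Body 50 mm in diameter up to 66 mm from the foot, shoulder to 74 mm, black collar 27 mm in diameter to 88 mm, rubber bulb 17 mm in diameter to the top. Starts upright on the ledge.
- cream_jar: White jar 66 mm in diameter, 50 mm tall, metal lid; origin at its foot. Leave alone.
- nail_brush: Wooden nail brush 100 x 44 x 38 mm; origin at its foot, x lengthwise. Leave alone.
- hair_clip: Yellow hair clip 75 x 45 x 48 mm; origin at its foot, x lengthwise. Leave alone.
- cup: Matte ceramic toothbrush cup 72 mm in diameter, 100 mm tall, two brushes up to 190 mm; origin at its foot. Leave alone.
- soap_pump: White soap bottle 64 mm in diameter, 150 mm tall; origin at its foot. Leave alone.
- soap_dish: Soap dish 85 x 125 mm with a soap bar, 36 mm high; origin at its foot. Leave alone.
There are look-alikes about, which are no part of the job. Leave any purple look-alike of the part that bears bottle_mid alone.

How it is judged:
By the outcome, as a careful person would: the job done as asked, in the order asked, and still so for the second after the job is handed in, with the robot touching nothing.
It also fails if it takes over 51 s, if anything falls off the work surface, if the arm or the gripper's body presses on something with over 40 N, if the wrist force passes 120 N, or if a joint passes its speed limit or range.

ROBOT

A 6-joint arm with a two-finger parallel gripper is mounted at the origin on the work surface. World frame = base frame: x ahead of the robot, y to its left, z up, the work surface at z = 0. Lengths are in m, angles in rad, forces in N, time in s.
With the tool pointing down it reaches from about 0.425 to 1.125 m from the base axis. Payload 14.9 kg.
Tool frame: the origin (TCP) lies midway between the tips of the shut fingers; the grasp point (between the pads) lies 19 mm behind it; x points along the fingers, z is the direction in which the jaws open and shut, and the axes are right-handed (so a half turn about x gives the same grasp; the last joint's range is limited). The gripper opens to 91 mm and grips with 3 to 60 N. Pads are 32 mm wide; open, the fingers measure 118 mm over their backs; the gripper's body (76 mm by 178 mm) begins 60 mm behind the grasp point.
Start: joints at [1.068, 0.379, 1.734, -0, 1.028, -0.033], TCP at [0.317, 0.624, 0.214] pointing down, gripper open.
Joint ranges: [-2.77, 2.77], [-0.74, 2.19], [0, 2.66], [-1.06, 4.2], [0.31, 2.87], [-3.08, 3.08]. Speed limits (rad/s): [1.89, 1.89, 2.39, 3.14, 3.14, 3.14].

INTERFACE

Orientations are given as a rotation vector (axis times angle).
In Python, from plant import bot gives the robot as it stands.
- The arm moves only by the shell command python3 -m handwheel 'ROWS' [FORCE]. ROWS is JSON, a list of rows, each a list of 7 numbers: the turn, a rotation vector about the tool's x, y, z in rad, then the shift along the tool's x, y, z in cm, then the finger opening in cm, from 0 to 9.12. In form: [[ax, ay, az, dx, dy, dz, fingers], ...]. A call has 1 to 10 rows; each row shifts and turns the commanded pose from where the row before left it, along the tool's axes as they then stand; what a row does not reach is not made up. A row lasts 1/8 s, in which the tool goes at most 62.5 mm and 10.7 degrees, less where a joint would pass 70% of its speed; a pose out of reach is approached as far as the arm can. A call is refused whole if a number of a shift passes 6.25 or a number of a turn 0.188, either way. A call with a gripper value outside its range is refused whole. The fingers move at their own pace and stop on an object; FORCE is the grip in N (left out, the last holds). Time passes only in rows, so rows that do not move let the fingers close. It gives the time, the measured TCP pose, the force and the opening at its end, in the units of the state.
- bot.get_state(): the state, without advancing time (a new reading comes with each control period).
- bot.camera(name): name is "side" or "top" or "wrist"; returns a dict with "frame" (480x640x3 uint8, red, green, blue), "mtx" (3x3 intrinsics, pixels), "k1" (the pictures are not rectified: a ray, as slopes to the right and down, at radius r is drawn at 1 + k1 r^2 times it, then the intrinsics apply), "R" (3x3) and "t" (3): a world point X has camera coordinates R X + t. Camera axes: x right, y down, z forward; pixel columns grow to the right and rows downward; lengths in m; the calibration is good to about 2 mm. A picture is of the moment at which its call begins. There is no depth.
- bot.close_job(): hands the job in, once; it reports no verdict.
Trained networks look in the newest picture that a camera, given by its name, has taken for a name from the list of things; names that differ only in an ending like _2 or _b are one class to them, and where a whole thing is asked for, a point or a joint stands for the part that bears it (a point fixed in the world has none). Each returns a list of dicts, best first, with "p" (0 to 1); they miss things now and then, are a little off and sometimes report something else, mostly with a low value. They report only what shows in the picture. A call takes as long as a camera call. They do not tell look-alikes from the thing itself.
- bot.search_frame(camera, query): "point" ([column, row] in pixels, amid what is visible of it).
- bot.pinpoint(camera, query): "point" ([column, row] in pixels: a listed point, or the origin of a listed thing).
The state is a dict: "time": time; "qpos": joint angles; "qvel": joint speeds; "tau": joint torques, N m; "position": TCP position; "eef_rot": TCP orientation; "ft_force": force on the tool from outside, world axes, zero at the start; "wrist_torque": the same for the moment, N m; "opening": finger opening in m.
Only numpy, scipy, OpenCV 4.12 (cv2) and the standard library are available. Lean on these libraries where they do the work, as an engineer would, in place of code of your own. Each camera call takes 0.05 s, during which the arm holds its last target.

## Working session

There is one attempt and no reset: what is moved stays moved. The work goes in short steps, Python scripts to look and compute and a shell command to move; the robot and the scene stay as the last step left them, time stands still between calls to the robot, and variables do not carry over. Pictures are saved under pics/ and viewed, and the job is handed in when it is done.

```bash
ls; mkdir -p pics; python3 - <<'E'
from plant import bot
import cv2
s=bot.get_state(); print({k:(v if not hasattr(v,'round') else v.round(3)) if k!='x' else 0 for k,v in s.items()})
for c in ["side","top","wrist"]:
    d=bot.camera(c); cv2.imwrite(f"pics/{c}0.png",d["frame"][:,:,::-1])
    print(c,d["mtx"],d["k1"],d["R"],d["t"])
    for q in ["bottle_mid","end_wall","stop_face","grip","lever_top"]:
        print(q,[(round(r["p"],2),[round(x) for x in r["point"]]) for r in bot.pinpoint(c,q)])
E
```

```text
pics
{'time': 0.0, 'qpos': array([ 1.068,  0.379,  1.735, -0.   ,  1.029, -0.033]), 'qvel': array([-0.001, -0.   ,  0.001,  0.001,  0.001,  0.   ]), 'tau': array([-0.0000e+00, -7.6372e+01, -4.3436e+01,  6.5000e-02,  4.3000e-02,
       -0.0000e+00]), 'position': array([0.317, 0.624, 0.213]), 'eef_rot': array([-0.857,  1.397,  0.856]), 'ft_force': array([ 0.335, -0.64 , -0.426]), 'wrist_torque': array([-0.054, -0.012,  0.013]), 'opening': 0.09131377567691427}
side [[443.04401148   0.         324.77835557]
 [  0.         443.04401148 241.53602899]
 [  0.           0.           1.        ]] 0.010902731908337836 [[ 0.99971663 -0.02299914  0.00614077]
 [-0.01318541 -0.74977476 -0.66156175]
 [ 0.01981955  0.66129331 -0.74986555]] [-0.53801189  0.08350514  0.87690981]
bottle_mid [(0.95, [266, 352]), (0.79, [200, 359]), (0.79, [245, 304]), (0.32, [312, 310])]
end_wall [(0.87, [311, 310])]
stop_face [(0.95, [312, 258])]
grip [(0.57, [340, 214])]
lever_top [(0.49, [340, 210])]
top [[442.2920031    0.         326.06170331]
 [  0.         442.2920031  240.86010928]
 [  0.           0.           1.        ]] 0.009501836919790986 [[-0.01740436 -0.99963995 -0.02042187]
 [-0.99379952  0.01953879 -0.10945664]
 [ 0.10981625  0.01839022 -0.99378176]] [0.04646706 0.55826119 0.93747962]
bottle_mid [(0.97, [440, 346]), (0.87, [429, 291]), (0.7, [390, 317])]
end_wall [(0.65, [376, 263])]
stop_face [(0.56, [325, 263]), (0.55, [315, 260]), (0.4, [379, 263])]
grip [(0.89, [306, 231]), (0.2, [378, 150])]
lever_top [(0.44, [296, 234])]
wrist [[398.3012269    0.         319.65042198]
 [  0.         398.3012269  238.95438785]
 [  0.           0.           1.        ]] 0.0011757363523686947 [[ 0.45327612  0.89136946  0.00111583]
 [ 0.85763596 -0.43646252  0.27195779]
 [ 0.24290188 -0.12231499 -0.96230854]] [-0.70101076 -0.02979865  0.39018071]
bottle_mid []
end_wall []
stop_face []
grip []
lever_top []
```

View pics/side0.png

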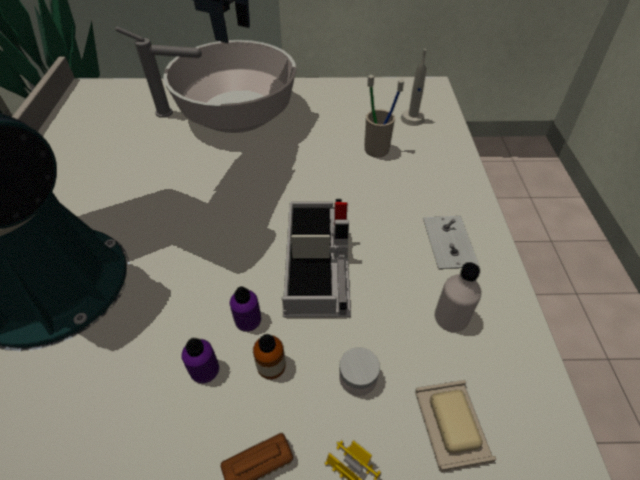

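View pics/top0.png

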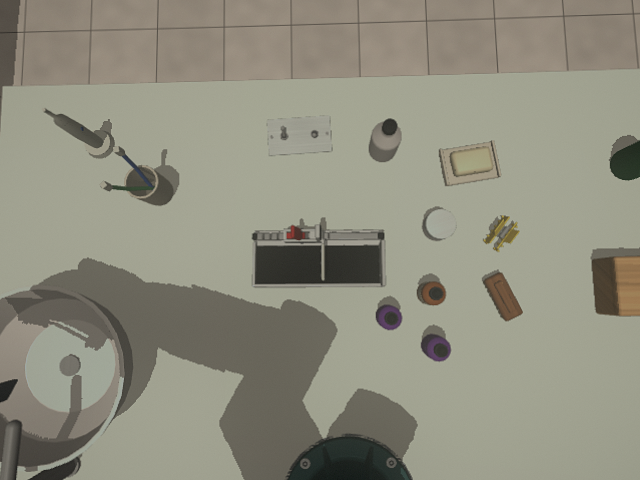

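The candidates are, in side / top pixels:
- Amber bottle: (268,355) / (432,292). This one fits the description.
- Purple look-alikes: (200,359) / (436,347) and (245,308) / (389,317).

Next I'll check the choice in a crop and triangulate.

```bash
cat > h.py <<'E'
import numpy as np, cv2
from plant import bot
from scipy.optimize import least_squares
from scipy.spatial.transform import Rotation as Rn
cam={}
def shot(c,save=None):
    d=bot.camera(c); cam[c]=d
    if save: cv2.imwrite(save,d["frame"][:,:,::-1])
    return d
def proj(c,X):
    d=cam[c]; p=d["R"]@np.asarray(X,float)+d["t"]; s=p[:2]/p[2]; s=s*(1+d["k1"]*(s@s)); return d["mtx"][:2,:2]@s+d["mtx"][:2,2]
def ray(c,px):
    d=cam[c]; s0=np.linalg.solve(d["mtx"],[*px,1])[:2]; s=s0.copy()
    for _ in range(10): s=s0/(1+d["k1"]*(s@s))
    R=d["R"]; o=-R.T@d["t"]; v=R.T@np.array([*s,1]); return o,v/np.linalg.norm(v)
def atz(c,px,z):
    o,v=ray(c,px); return o+v*(z-o[2])/v[2]
def tri(obs):
    f=lambda X: np.concatenate([proj(c,X)-p for c,p in obs])
    r=least_squares(f,[.6,0,.05]); return r.x,np.abs(r.fun).max()
def crop(c,x0,y0,x1,y1,k,name):
    f=cam[c]["frame"][y0:y1,x0:x1,::-1]; cv2.imwrite(name,cv2.resize(f,None,fx=k,fy=k,interpolation=cv2.INTER_CUBIC))
E
python3 - <<'E'
from h import *
for c in ["side","top"]: shot(c)
crop("side",210,180,370,390,3.5 if 0 else 2.8,"pics/c_side.png"); crop("top",240,200,460,370,3.5,"pics/c_top.png")
P={}
for q in ["bottle_mid","end_wall","stop_face","grip","lever_top","tray","cream_jar"]:
    for c in ["side","top"]: P[q,c]=[(round(r["p"],2),np.round(r["point"],1)) for r in bot.pinpoint(c,q)]
    print(q,P[q,"side"],P[q,"top"])
    if P[q,"side"] and P[q,"top"]: print("   ",tri([(c,P[q,c][0][1]) for c in("side","top")]))
E
```

```text
bottle_mid [(0.92, array([242. , 302.2])), (0.68, array([198.5, 356.9])), (0.58, array([268.3, 348.6])), (0.41, array([312.3, 255.7]))] [(0.97, array([388.5, 319. ])), (0.76, array([438.9, 344. ])), (0.57, array([428.1, 289.4])), (0.31, array([496.6, 236.5]))]
    (array([ 0.3901611 , -0.09116539,  0.06065101]), np.float64(0.03452598794683581))
end_wall [(0.59, array([308. , 308.2]))] [(0.78, array([379. , 262.3])), (0.67, array([323.6, 256.3])), (0.45, array([317. , 260.2]))]
    (array([ 0.50741023, -0.0794562 ,  0.02029208]), np.float64(1.4272068808916742))
stop_face [(0.71, array([309.1, 257.1]))] [(0.86, array([323., 260.]))]
    (array([0.5120994 , 0.04325169, 0.02011622]), np.float64(2.6367540066169113))
grip [(0.76, array([340.6, 215.8]))] [(0.98, array([307.8, 231.6]))]
    (array([0.56976674, 0.07120057, 0.10914083]), np.float64(0.08229555311837089))
lever_top [(0.67, array([342.8, 207.4]))] [(0.69, array([294.9, 229.6]))]
    (array([0.57514382, 0.09755098, 0.1058839 ]), np.float64(0.07874664110519802))
tray [(0.93, array([313.2, 254.3]))] [(0.68, array([316.5, 259.3]))]
    (array([0.51774596, 0.05827203, 0.01033135]), np.float64(1.1951713299558264))
cream_jar [(0.59, array([354.1, 378.3]))] [(0.87, array([434.2, 223.2]))]
    (array([ 0.58810146, -0.20806274,  0.00213754]), np.float64(4.11279801635888))
```

View pics/c_side.png

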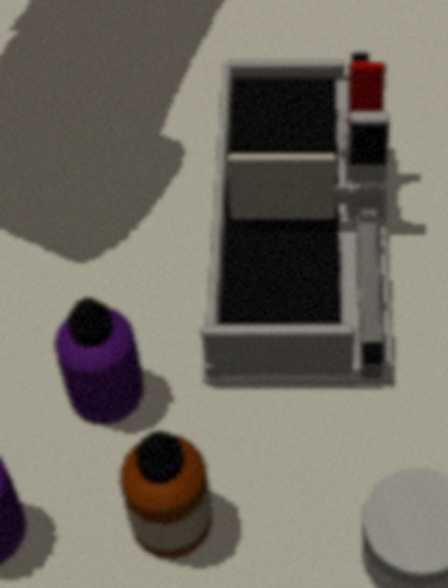

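View pics/c_top.png

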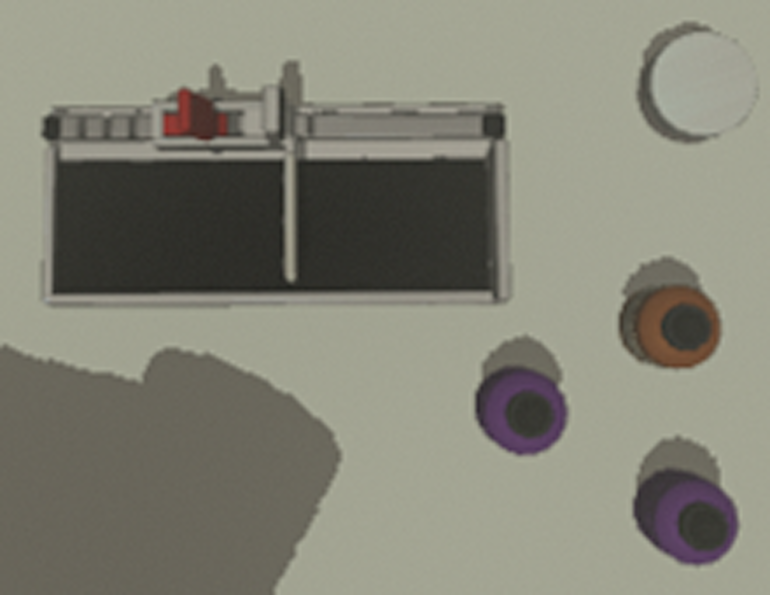

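```bash
cat > fit.py <<'E'
from h import *
def T(p,X): # tray->world
    x,y,a=p; c,s=np.cos(a),np.sin(a); X=np.asarray(X,float); return np.array([x+c*X[0]-s*X[1],y+s*X[0]+c*X[1],X[2]])
def sil_fit(mask,c,x0,z0,z1,r):pass
E
python3 - <<'E'
from fit import *
for c in ["side","top"]: shot(c)
# bottle
for c,(x0,y0,x1,y1) in {"side":(245,328,300,385),"top":(410,270,455,312)}.items():
    f=cam[c]["frame"][y0:y1,x0:x1].astype(int); 
    orange=(f[...,0]-f[...,2]>50)
    hsv=f.max(-1)
    dark=(hsv<45)
    n,l,st,ce=cv2.connectedComponentsWithStats(dark.astype(np.uint8))
    k=1+st[1:,4].argmax(); print(c,"dark",ce[k]+[x0,y0],st[k])
    ys,xs=np.nonzero(orange); print("orange",xs.min()+x0,xs.max()+x0,ys.min()+y0,ys.max()+y0)
E
cat > ov.py <<'E'
from fit import *
def line(im,c,A,B,off,k,col):
    a=(proj(c,A)-off)*k; b=(proj(c,B)-off)*k
    cv2.line(im,tuple(int(v*16) for v in a),tuple(int(v*16) for v in b),col,1,cv2.LINE_AA,4)
def ov(c,p,car,bot_xy,box,k,name):
    x0,y0,x1,y1=box; off=np.array([x0,y0])
    im=cv2.resize(np.ascontiguousarray(cam[c]["frame"][y0:y1,x0:x1,::-1]),None,fx=k,fy=k,interpolation=cv2.INTER_CUBIC)
    m=1e-3
    def poly(pts,col):
        for a,b in zip(pts,pts[1:]+pts[:1]): line(im,c,T(p,np.array(a)*m),T(p,np.array(b)*m),off,k,col)
    poly([(-52,-135,10),(36,-135,10),(36,145,10),(-52,145,10)],(0,255,0))
    poly([(-64,-145,0),(64,-145,0),(64,145,0),(-64,145,0)],(255,255,0))
    poly([(45,-145,32),(59,-145,32),(59,145,32),(45,145,32)],(255,0,255))
    poly([(-52,-135,60),(36,-135,60),(36,-143,60),(-52,-143,60)],(0,0,255))
    f=-135+40+car*1e3
    poly([(-46,f,16),(30,f,16),(30,f,82),(-46,f,82)],(0,255,255))
    if bot_xy is not None:
        for r,z in ((25,0),(25,66),(13.5,88),(8.5,102)):
            q=[np.array([bot_xy[0]+r*m*np.cos(t),bot_xy[1]+r*m*np.sin(t),z*m+(bot_xy[2] if len(bot_xy)>2 else 0)]) for t in np.linspace(0,6.283,40)]
            for a,b in zip(q,q[1:]): line(im,c,a,b,off,k,(255,120,0))
    cv2.imwrite(name,im)
E
python3 - <<'E'
from ov import *
for c in ["side","top"]: shot(c)
obs=[("side",(283.2,316.8),(-.064,-.145,0)),("side",(350.4,316.8),(.064,-.145,0)),("top",(252.6,286.3),(-.064,.145,0.01)),("top",(385.7,285.5),(-.064,-.145,0.02))]
g=least_squares(lambda p:np.concatenate([proj(c,T(p,X))-px for c,px,X in obs]),[.517,.055,0]); print(g.x,g.fun)
for z,px in((.09,(436.3,292.9)),): print(atz("top",px,z))
b=atz("top",(436.3,292.9),.09)[:2]
ov("side",g.x,.08,b,(210,180,370,390),2.8,"pics/o_side.png"); ov("top",g.x,.08,b,(240,200,460,320),3.5,"pics/o_top.png")
E
```

```text
side dark [266.77446809 343.26808511] [ 14   7  17  18 235]
orange 254 282 337 362
[ 0.52411765  0.05646831 -0.01329664] [-0.13704786  1.38716034  1.12868965  1.03226838 -0.43630108  0.48743495
 -2.07948101  0.68768677]
[ 0.44250706 -0.18560808  0.09      ]Traceback (most recent call last):
  File "<stdin>", line 10, in <module>
ValueError: attempt to get argmax of an empty sequence
```

View pics/o_side.png

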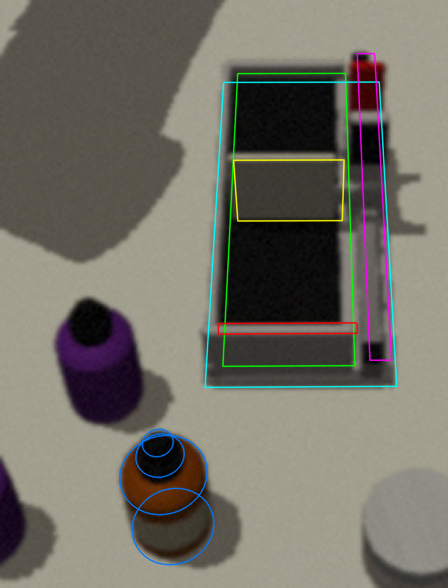

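View pics/o_top.png

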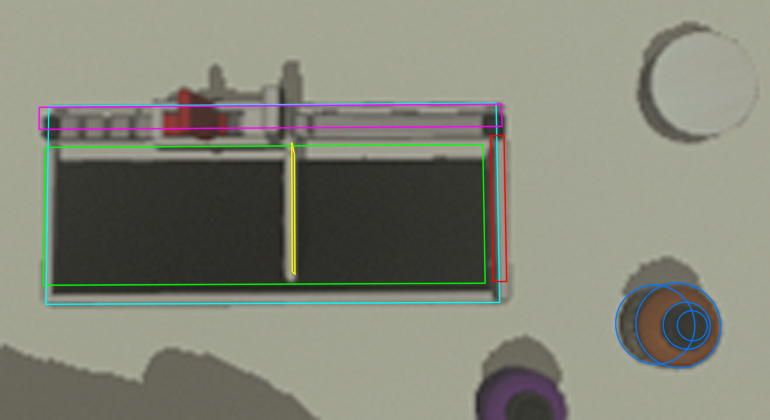

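```bash
cat > fit2.py <<'E'
from ov import *
for c in ["side","top"]: shot(c)
S=lambda u,v:np.array([210+u/2.8,180+v/2.8]); Tt=lambda u,v:np.array([240+u/3.5,200+v/3.5])
# (cam, image line p,q ; tray pt)  distance of projected point from line
L=[("side",S(337,80),S(341,322),(36,100,10)),("side",S(337,80),S(341,322),(36,-100,10)),
("side",S(230,80),S(218,322),(-52,100,10)),("side",S(230,80),S(218,322),(-52,-90,10)),
("top",Tt(60,160),Tt(480,161),(36,100,10)),("top",Tt(60,160),Tt(480,161),(36,-110,10)),
("top",Tt(60,291),Tt(480,290),(-52,100,10)),("top",Tt(60,291),Tt(480,290),(-52,-110,10)),
("top",Tt(487,165),Tt(490,285),(-8,-135,10)),
("side",S(222,329),S(340,331),(-8,-139,60)),
("top",Tt(498,165),Tt(500,285),(-8,-135,60)),
("side",S(205,383),S(393,383),(0,-145,0)),]
def res(p):
    o=[]
    for c,a,b,X in L:
        n=b-a; n=np.array([-n[1],n[0]])/np.linalg.norm(n); o.append(n@(proj(c,T(p,np.array(X)*1e-3))-a))
    return np.array(o)
g=least_squares(res,[.517,.055,0],loss='soft_l1'); print(g.x,res(g.x).round(2))
if __name__=="__main__":
    # stop plate (top edge of face) top: Tt(297?,280); 
    b=tri([("top",Tt(687,325)),("side",S(159,458))]); print(b)
    p=g.x
    sf=[("top",Tt(297,150),Tt(297,275),(-8,82)),("side",S(232,157),S(336,157),(-8,82)),("side",S(232,219),S(336,219),(-8,16))]
    for c,a,q,(x,z) in sf:
        f=lambda y:(lambda n:(n@(proj(c,T(p,[x*1e-3,y[0],z*1e-3]))-a)))(np.array([-(q-a)[1],(q-a)[0]])/np.linalg.norm(q-a))
        print("carriage from",c,z,least_squares(f,[0.]).x[0]+.135-.04)
    ov("side",p,.08,[.4405,-.186],(210,180,370,390),2.8,"pics/o_side2.png"); ov("top",p,.08,[.4405,-.186],(240,200,460,320),3.5,"pics/o_top2.png")
E
python3 fit2.py
```

```text
[ 0.51761995  0.05456244 -0.01579472] [-0.33 -0.79  0.37  1.09 -1.14 -1.7   0.97  1.01  0.47  0.25  1.11  2.16]
(array([ 0.44224011, -0.18650561,  0.08607861]), np.float64(0.1535005719036917))
carriage from top 82 0.07873578547597318
carriage from side 82 0.08443189691400835
carriage from side 16 0.08325005671551464
```

```bash
python3 -c "
import cv2,numpy as np
a=cv2.imread('pics/o_side2.png');b=cv2.imread('pics/o_top2.png')
h=588;o=np.zeros((h,0,3),np.uint8)
cv2.imwrite('pics/o2b.png',b)"
```

```text
(no output)
```

View pics/o_side2.png

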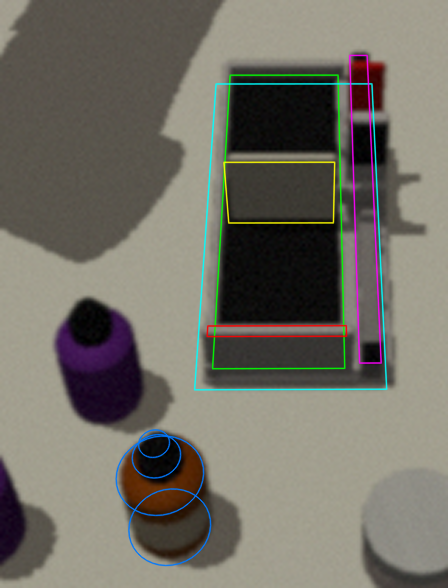

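View pics/o_top2.png

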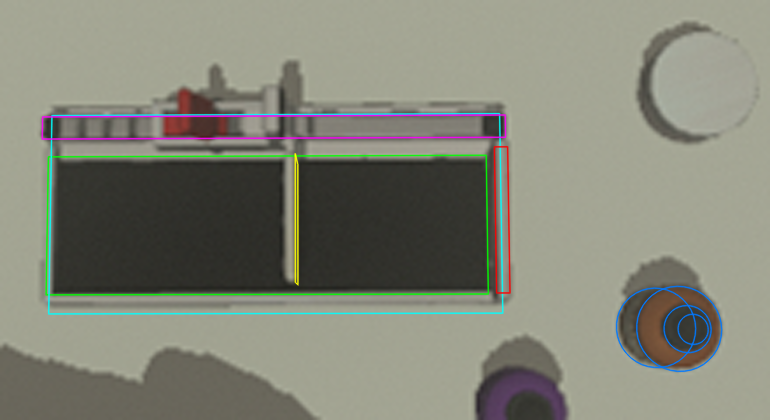

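```bash
cat > st.py <<'E'
from h import *
s=bot.get_state(); R=Rn.from_rotvec(s["eef_rot"]).as_matrix()
def show():
    print("t",round(float(s["time"]),2),"pos",s["position"].round(4),"f",s["ft_force"].round(1),"op",round(s["opening"],4)); print("R(cols x,y,z tool)\n",R.round(3))
def to(P,Rd):
    rv=Rn.from_matrix(R.T@Rd).as_rotvec(); d=np.asarray(P)-s["position"]
    print("turn(tool)",rv.round(3),"shift if no turn cm",(R.T@d*100).round(2),"shift in goal axes cm",(Rd.T@d*100).round(2))
def down(zdir): # z tool dir yaw
    z=np.array([np.cos(zdir),np.sin(zdir),0]); x=np.array([0,0,-1.]); return np.stack([x,np.cross(z,x),z],1)
E
python3 - <<'E'
from st import *
show(); 
for a in(0,np.pi): to([.441,-.186,.17],down(a-.014))
print(s["qpos"])
E
```

```text
t 2.0 pos [0.3169 0.6242 0.2139] f [-0.6 -0.2 -0.3] op 0.0913
R(cols x,y,z tool)
 [[-0.    -0.892  0.453]
 [-0.     0.453  0.892]
 [-1.    -0.    -0.   ]]
turn(tool) [ 1.115 -0.     0.   ] shift if no turn cm [  4.4  -47.74 -66.62] shift in goal axes cm [  4.39 -80.84  13.54]
turn(tool) [-2.027 -0.    -0.   ] shift if no turn cm [  4.4  -47.74 -66.62] shift in goal axes cm [  4.39  80.84 -13.54]
[ 1.06773071e+00  3.78905665e-01  1.73420694e+00 -1.45165359e-05
  1.02851395e+00 -3.33058716e-02]
```

```bash
python3 -m handwheel '[[0.186,0,0,0,0,0,9.12],[0.186,0,0,0,0,0,9.12],[0.186,0,0,0,0,0,9.12],[0.186,0,0,0,0,0,9.12],[0.186,0,0,0,0,0,9.12],[0.186,0,0,0,0,0,9.12]]' 8 && python3 -m handwheel '[[0,0,0,0,-5.3,2.3,9.12],[0,0,0,0,-5.3,2.3,9.12],[0,0,0,0,-5.3,2.3,9.12],[0,0,0,0,-5.3,2.3,9.12],[0,0,0,0,-5.3,2.3,9.12],[0,0,0,0,-5.3,2.3,9.12],[0,0,0,0,-5.3,2.3,9.12],[0,0,0,0,-5.3,2.3,9.12],[0,0,0,0,0,0,9.12]]'; python3 - <<'E'
from st import *
show(); to([.441,-.186,.18],down(-.014))
E
```

```text
time: 2.75
position: [0.3169, 0.6242, 0.2139]
eef_rot: [0.017, 1.571, -0.017]
ft_force: [-0.8, -0.5, 0.5]
opening: 0.091
time: 3.88
position: [0.4956, 0.1947, 0.2141]
eef_rot: [0.015, 1.57, -0.015]
ft_force: [-0.4, 0.8, 0.3]
opening: 0.0911
t 3.88 pos [0.4956 0.1947 0.2141] f [-0.4  0.8  0.3] op 0.0911
R(cols x,y,z tool)
 [[ 0.     0.019  1.   ]
 [-0.     1.    -0.019]
 [-1.    -0.     0.   ]]
turn(tool) [-0.005  0.     0.   ] shift if no turn cm [  3.41 -38.17  -4.74] shift in goal axes cm [  3.41 -38.14  -4.93]
```

```bash
python3 -m handwheel '[[0,0,0,0.2,-5.45,-0.69,9.12],[0,0,0,0.2,-5.45,-0.69,9.12],[0,0,0,0.2,-5.45,-0.69,9.12],[0,0,0,0.2,-5.45,-0.69,9.12],[0,0,0,0.2,-5.45,-0.69,9.12],[0,0,0,0.2,-5.45,-0.69,9.12],[0,0,0,0.2,-5.45,-0.69,9.12],[0,0,0,0,0,0,9.12]]'; python3 - <<'E'
from st import *
show()
shot("wrist","pics/w1.png")
print([(r["p"],r["point"]) for r in bot.pinpoint("wrist","bottle_mid")])
for z in(0,.051,.1): print(proj("wrist",[.441,-.186,z]))
E
```

```text
time: 4.88
position: [0.4404, -0.1854, 0.2]
eef_rot: [0.014, 1.57, -0.015]
ft_force: [-0.8, -0.1, 0.7]
opening: 0.0914
t 4.88 pos [ 0.4404 -0.1854  0.2   ] f [-0.8 -0.1  0.7] op 0.0914
R(cols x,y,z tool)
 [[ 0.     0.018  1.   ]
 [-0.     1.    -0.018]
 [-1.    -0.     0.   ]]
[(0.87, [254.9, 107.3]), (0.81, [186.8, 225.0]), (0.76, [320.2, 221.9])]
[320.09037272 212.27248345]
[320.13059501 225.09304222]
[320.1824511  241.62119034]
```

View pics/w1.png

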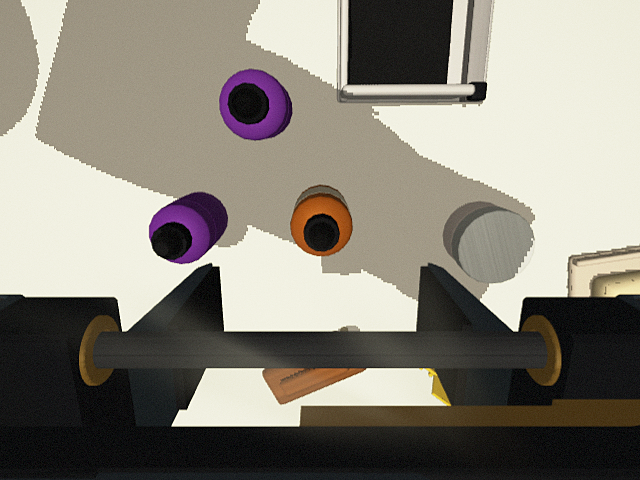

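The amber bottle sits centred between the jaws at (321,225). The purple ones are clear at (185,228) and (255,104), and the jar at (490,240). Descending.

```bash
python3 -m handwheel '[[0,0,0,3,0.1,0.05,9.12],[0,0,0,3,0.1,0,9.12],[0,0,0,3,0,0,9.12],[0,0,0,3,0,0,9.12],[0,0,0,2.5,0,0,9.12],[0,0,0,1.5,0,0,9.12],[0,0,0,0.7,0,0,9.12],[0,0,0,0,0,0,9.12]]' && python3 -m handwheel '[[0,0,0,0,0,0,5.6],[0,0,0,0,0,0,5.2],[0,0,0,0,0,0,4.6],[0,0,0,0,0,0,4.6],[0,0,0,0,0,0,4.6],[0,0,0,0,0,0,4.6],[0,0,0,0,0,0,4.6],[0,0,0,0,0,0,4.6]]' 8; python3 - <<'E'
from st import *
shot("wrist","pics/w2.png")
E
```

```text
time: 5.98
position: [0.4412, -0.181, 0.0331]
eef_rot: [0.011, 1.571, -0.011]
ft_force: [-0.4, -0.0, 0.3]
opening: 0.0916
time: 6.98
position: [0.4411, -0.1813, 0.033]
eef_rot: [0.012, 1.571, -0.012]
ft_force: [-1.3, -0.5, 5.2]
opening: 0.0498
```

View pics/w2.png

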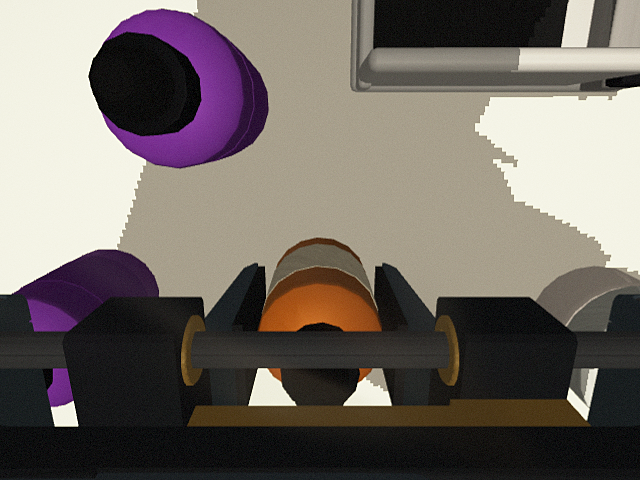

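```bash
python3 -m handwheel '[[0,0,0,-0.4,0,0,4.6],[0,0,0,-0.8,0,0,4.6],[0,0,0,-1.5,0,0,4.6],[0,0,0,-2,0,0,4.6],[0,0,0,-2,0,0,4.6],[0,0,0,-2,0,0,4.6],[0,0,0,-2,0,0,4.6],[0,0,0,-1,0,0,4.6],[0,0,0,0,0,0,4.6]]'; python3 - <<'E'
from st import *
show()
shot("wrist","pics/w3.png"); shot("side"); crop("side",210,180,370,390,2.8,"pics/s3.png")
for q in("end_wall","stop_face","grip"): 
    for c in ("wrist","side"): print(q,c,[(r["p"],r["point"]) for r in bot.pinpoint(c,q)])
E
```

```text
time: 8.15
position: [0.4413, -0.1814, 0.1507]
eef_rot: [0.011, 1.569, -0.012]
ft_force: [-1.1, 0.4, -2.4]
opening: 0.0498
t 8.15 pos [ 0.4413 -0.1814  0.1507] f [-1.1  0.4 -2.4] op 0.0498
R(cols x,y,z tool)
 [[ 0.001  0.015  1.   ]
 [-0.001  1.    -0.015]
 [-1.    -0.001  0.001]]
end_wall wrist [(0.59, [410.3, 87.8])]
end_wall side [(0.81, [306.1, 308.6]), (0.64, [339.8, 210.9])]
stop_face wrist []
stop_face side [(0.76, [312.0, 255.8])]
grip wrist []
grip side [(0.87, [341.8, 214.2])]
```

View pics/w3.png

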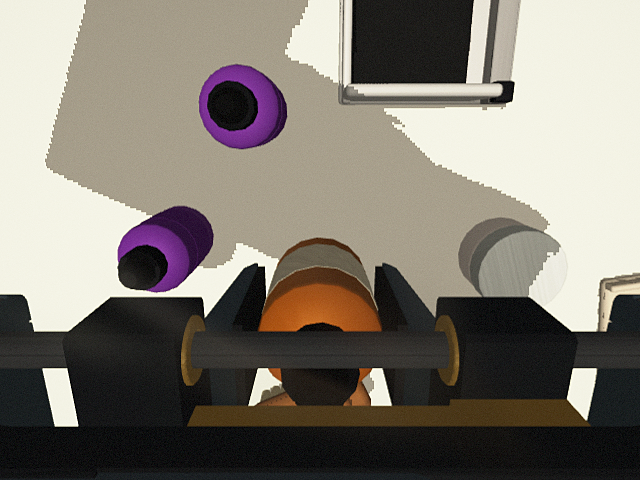

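View pics/s3.png

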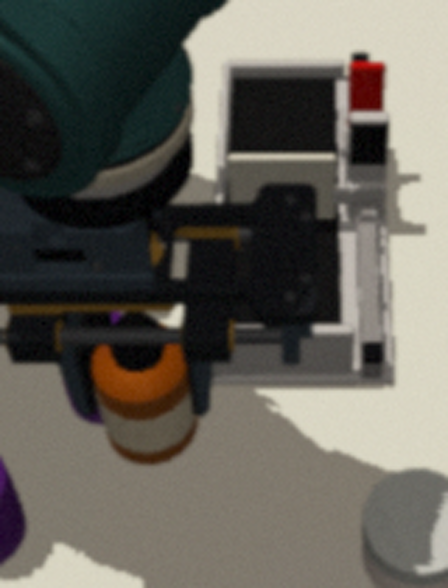

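```bash
python3 - <<'E'
from st import *
shot("wrist"); crop("wrist",320,0,540,120,3.5,"pics/w3c.png")
for n,px,z in [("wall top outer",(410,100),.06),("wall top inner",(410,84),.06),("floor right",(471,40),.01),("rim outer L",(341,50),.024),("cap",(505,91),.032),("spine R",(517,10),.032),("floor L",(356,40),.01)]: print(n,atz("wrist",px,z).round(4))
E
```

```text
wall top outer [ 0.4983 -0.0886  0.06  ]
wall top inner [ 0.4978 -0.0794  0.06  ]
floor right [ 0.5503 -0.0462  0.01  ]
rim outer L [ 0.4575 -0.0536  0.024 ]
cap [ 0.5685 -0.0823  0.032 ]
spine R [ 0.5708 -0.0331  0.032 ]
floor L [ 0.4689 -0.0449  0.01  ]
```

View pics/w3c.png

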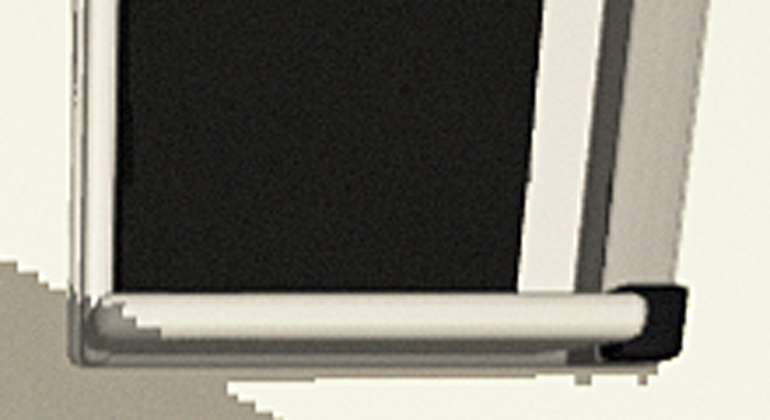

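```bash
python3 -m handwheel '[[0,0,0,0,2,0.9,4.6],[0,0,0,0,3.4,1.6,4.6],[0,0,0,0,3.6,1.6,4.6],[0,0,0,0,3.4,1.6,4.6],[0,0,0,0,2.05,0.9,4.6],[0,0,0,0,0,0,4.6]]' && python3 -m handwheel '[[0,0,0,1.5,0,0,4.6],[0,0,0,2.5,0,0,4.6],[0,0,0,2.5,0,0,4.6],[0,0,0,1.5,0,0,4.6],[0,0,0,1,0,0,4.6],[0,0,0,0,0,0,4.6]]'; python3 - <<'E'
from st import *
show()
shot("wrist","pics/w4.png"); shot("side"); crop("side",210,180,370,390,2.8,"pics/s4.png");shot("top"); crop("top",240,200,460,370,3.5,"pics/t4.png")
E
```

```text
time: 9.35
position: [0.5095, -0.0368, 0.1498]
eef_rot: [0.01, 1.571, -0.01]
ft_force: [0.2, 0.1, -2.6]
opening: 0.05
time: 10.1
position: [0.5089, -0.0379, 0.0595]
eef_rot: [0.012, 1.572, -0.012]
ft_force: [-0.6, -0.1, -1.6]
opening: 0.0495
t 10.1 pos [ 0.5089 -0.0379  0.0595] f [-0.6 -0.1 -1.6] op 0.0495
R(cols x,y,z tool)
 [[-0.001  0.015  1.   ]
 [ 0.     1.    -0.015]
 [-1.     0.    -0.001]]
```

View pics/w4.png

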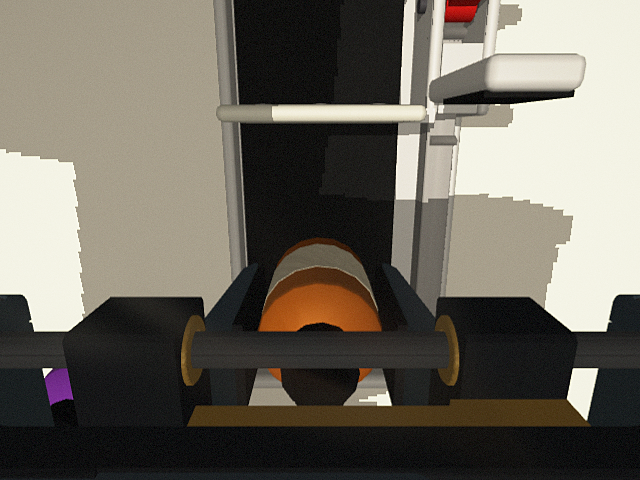

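View pics/s4.png

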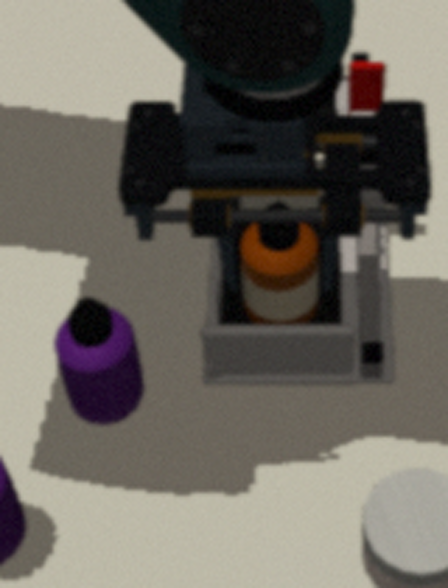

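```bash
python3 -m handwheel '[[0,0,0,0.8,-0.4,0,4.6],[0,0,0,0.7,-0.4,0,4.6],[0,0,0,0,-0.4,0,4.6],[0,0,0,0,0,0,4.6]]'; for i in 1 ; do python3 -m handwheel '[[0,0,0,0,-0.1,0,4.6],[0,0,0,0,-0.1,0,4.6],[0,0,0,0,0,0,4.6]]'; done; python3 -c "
from st import *
print(s['wrist_torque'])"
```

```text
time: 10.75
position: [0.509, -0.0501, 0.0449]
eef_rot: [0.012, 1.571, -0.012]
ft_force: [-0.2, 1.0, -1.8]
opening: 0.0503
time: 11.12
position: [0.5091, -0.0513, 0.0452]
eef_rot: [0.012, 1.571, -0.011]
ft_force: [0.1, 7.3, 1.5]
opening: 0.0499
[1.24616404 0.01384905 0.02466307]
```

```bash
python3 -m handwheel '[[0,0,0,0,0.1,0,4.6],[0,0,0,0,0.0,0,4.6]]'; python3 -m handwheel '[[0,0,0,0.07,0,0,4.6],[0,0,0,0.05,0,0,4.6],[0,0,0,0,0,0,4.6]]'; python3 - <<'E'
from st import *
shot("side"); crop("side",250,200,370,340,4,"pics/s5.png")
E
```

```text
time: 11.38
position: [0.5091, -0.0508, 0.045]
eef_rot: [0.012, 1.571, -0.012]
ft_force: [-0.0, 0.5, -2.3]
opening: 0.0497
time: 11.75
position: [0.5089, -0.0508, 0.0436]
eef_rot: [0.012, 1.571, -0.012]
ft_force: [-0.1, -0.4, -2.0]
opening: 0.0502
```

View pics/s5.png

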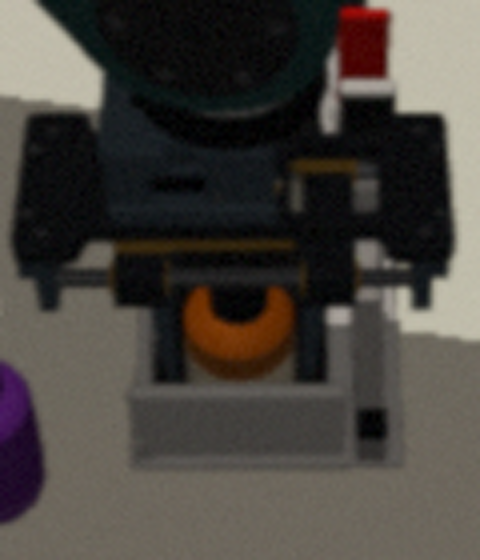

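Not down yet (Fz is still −2). Continuing down in 0.5 mm steps.

```bash
python3 -m handwheel '[[0,0,0,0.05,0,0,4.6],[0,0,0,0,0,0,4.6]]';  python3 -m handwheel '[[0,0,0,0.04,0,0,4.6],[0,0,0,0,0,0,4.6]]'
```

```text
time: 12.05
position: [0.509, -0.0508, 0.0432]
eef_rot: [0.012, 1.571, -0.012]
ft_force: [0.3, 0.3, -1.2]
opening: 0.0497
time: 12.3
position: [0.5091, -0.0507, 0.043]
eef_rot: [0.012, 1.571, -0.012]
ft_force: [-1.4, 1.1, 5.1]
opening: 0.05
```

```bash
python3 -m handwheel '[[0,0,0,-0.03,0,0,4.9],[0,0,0,0,0,0,5.3],[0,0,0,0,0,0,6],[0,0,0,0,0,0,7],[0,0,0,0,0,0,7]]' && python3 -m handwheel '[[0,0,0,-1,0,0,7],[0,0,0,-2,0,0,7],[0,0,0,-3,0,0,7],[0,0,0,-3,0,0,7],[0,0,0,-2,0,0,7],[0,0,0,0,0,0,7]]'; python3 - <<'E'
from st import *
show();shot("wrist","pics/w6.png")
shot("side"); crop("side",250,200,370,340,4,"pics/s6.png")
E
```

```text
time: 12.92
position: [0.509, -0.0508, 0.0431]
eef_rot: [0.012, 1.571, -0.012]
ft_force: [-0.8, -0.3, 0.8]
opening: 0.0697
time: 13.68
position: [0.51, -0.0509, 0.1549]
eef_rot: [0.011, 1.568, -0.012]
ft_force: [0.7, -0.9, 0.4]
opening: 0.0702
t 13.68 pos [ 0.51   -0.0509  0.1549] f [ 0.7 -0.9  0.4] op 0.0702
R(cols x,y,z tool)
 [[ 0.003  0.015  1.   ]
 [-0.     1.    -0.015]
 [-1.    -0.     0.003]]
```

View pics/s6.png

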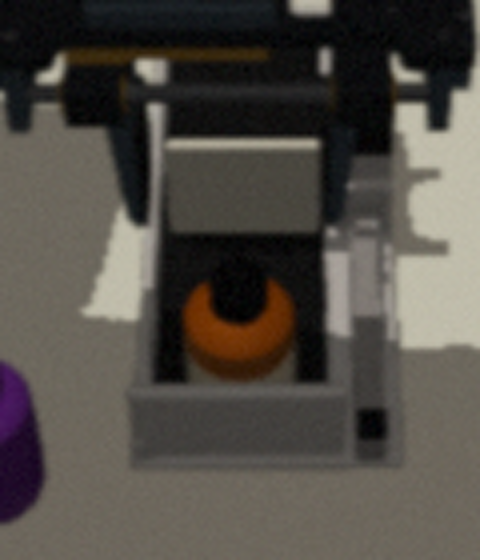

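View pics/w6.png

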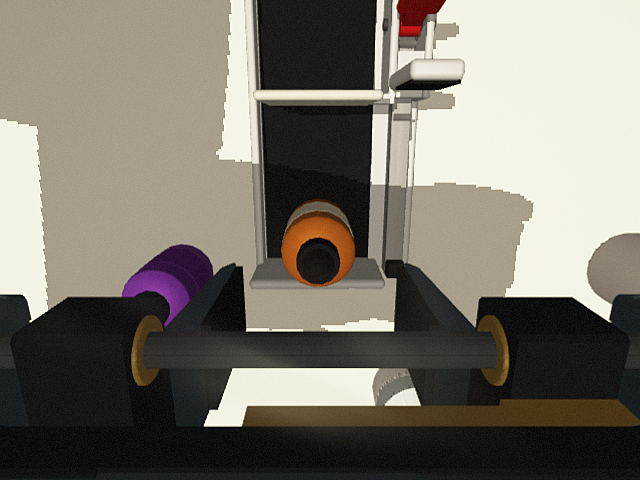

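```bash
python3 - <<'E'
from st import *
print(s["qpos"].round(3)); print("low" )
for a in(np.pi/2,-np.pi/2): to([.5713,.066,.17],down(a-.014)); print(down(a-.014).round(2))
shot("top"); crop("top",240,200,460,320,3.5,"pics/t6.png")
E
```

```text
[-0.145  0.172  2.142 -0.     0.827 -0.13 ]
low
turn(tool) [-1.572  0.     0.   ] shift if no turn cm [-1.71 11.77  6.08] shift in goal axes cm [-1.71 -6.09 11.76]
[[ 0.   -1.    0.01]
 [ 0.    0.01  1.  ]
 [-1.    0.    0.  ]]
turn(tool) [ 1.57  0.   -0.  ] shift if no turn cm [-1.71 11.77  6.08] shift in goal axes cm [ -1.71   6.09 -11.76]
[[ 0.    1.   -0.01]
 [ 0.   -0.01 -1.  ]
 [-1.    0.    0.  ]]
```

View pics/t6.png

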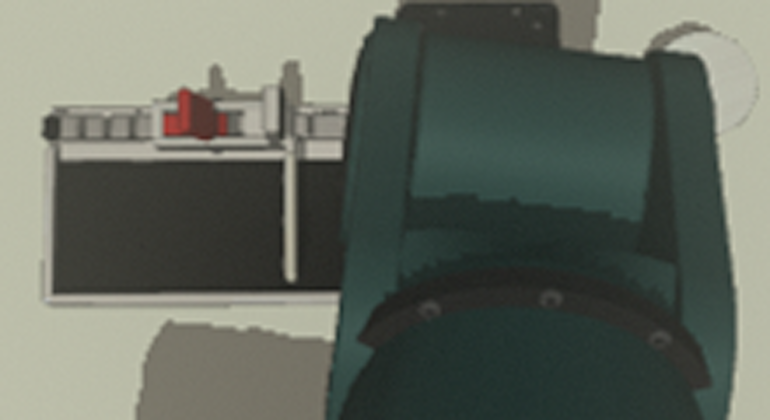

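```bash
python3 -m handwheel '[[-0.175,0,0,-0.2,0,0,9.12],[-0.175,0,0,-0.2,0,0,9.12],[-0.175,0,0,-0.2,0,0,9.12],[-0.175,0,0,-0.2,0,0,9.12],[-0.175,0,0,-0.2,0,0,9.12],[-0.175,0,0,-0.2,0,0,9.12],[-0.175,0,0,0,0,0,9.12],[-0.174,0,0,0,0,0,9.12],[-0.173,0,0,0,0,0,9.12]]' && python3 -m handwheel '[[0,0,0,0,-1.5,3,9.12],[0,0,0,0,-1.5,3,9.12],[0,0,0,0,-1.5,3,9.12],[0,0,0,0,-1.6,2.76,9.12],[0,0,0,0,0,0,9.12]]'; python3 - <<'E'
from st import *
show();shot("wrist","pics/w7.png")
for q in("grip","lever_top","stop_face"):
  for r in bot.pinpoint("wrist",q):
    print(q,round(r["p"],2),r["point"],atz("wrist",r["point"],.016 if q=="stop_face" else .095).round(4))
print(proj("wrist",[.5713,.0751,.095]))
E
```

```text
time: 14.95
position: [0.5084, -0.0507, 0.164]
eef_rot: [-1.202, 1.214, 1.205]
ft_force: [-0.0, -0.6, 0.4]
opening: 0.0914
time: 15.58
position: [0.5718, 0.0672, 0.164]
eef_rot: [-1.2, 1.216, 1.201]
ft_force: [-0.9, -0.4, 0.4]
opening: 0.0911
t 15.57 pos [0.5718 0.0672 0.164 ] f [-0.9 -0.4  0.4] op 0.0911
R(cols x,y,z tool)
 [[-0.001 -1.     0.012]
 [-0.     0.012  1.   ]
 [-1.     0.001 -0.   ]]
grip 0.94 [335.5, 251.1] [0.5709 0.078  0.095 ]
lever_top 0.82 [374.8, 249.8] [0.5703 0.1028 0.095 ]
stop_face 0.84 [285.2, 146.0] [0.5094 0.0421 0.016 ]
[330.83484775 251.80270497]
```

View pics/w7.png

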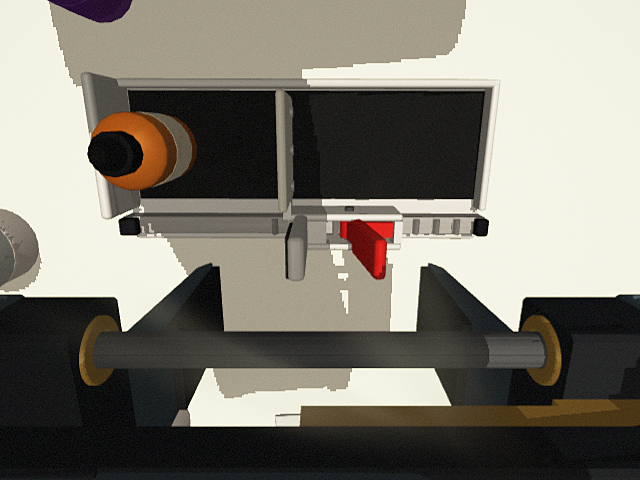

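```bash
python3 - <<'E'
from st import *
shot("wrist"); crop("wrist",270,180,420,300,5,"pics/w7c.png")
for n,px,z in [("fixed outer top",(288,272),.112),("lever outer top",(385,265),.111),("stop top face?",(278,150),.082),("wall inner top",(118,150),.06),("fixed R",(304,272),.112)]: print(n,atz("wrist",px,z).round(4))
E
```

```text
fixed outer top [0.5774 0.0471 0.112 ]
lever outer top [0.5742 0.1049 0.111 ]
stop top face? [0.5079 0.0412 0.082 ]
wall inner top [ 0.5075 -0.0689  0.06  ]
fixed R [0.5776 0.0566 0.112 ]
```

View pics/w7c.png

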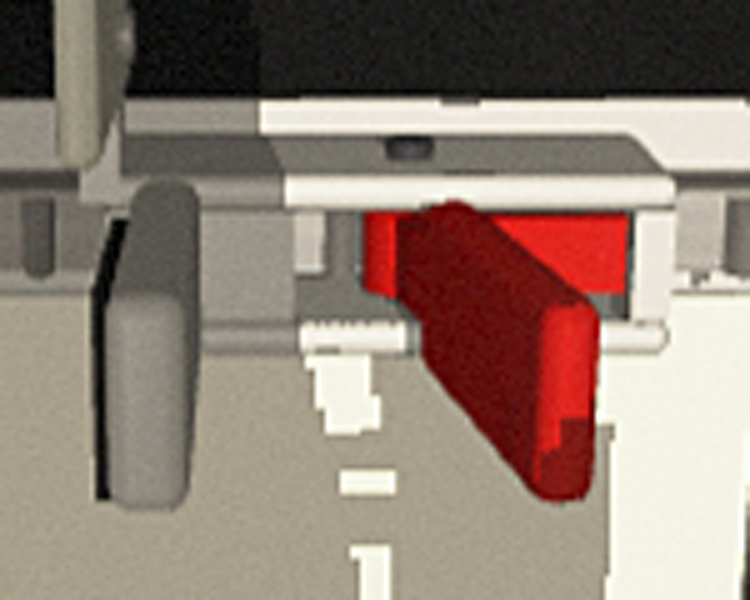

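```bash
python3 -m handwheel '[[0,0,0,2,0,-0.1,9.12],[0,0,0,2,0,-0.1,9.12],[0,0,0,2,0,0,9.12],[0,0,0,1.5,0,0,9.12],[0,0,0,0.8,0,0,9.12],[0,0,0,0,0,0,9.12]]' 25; python3 - <<'E'
from st import *
show();shot("wrist","pics/w8.png")
E
```

```text
time: 16.58
position: [0.5714, 0.064, 0.0816]
eef_rot: [-1.199, 1.216, 1.2]
ft_force: [0.0, 0.6, -0.7]
opening: 0.0911
t 16.57 pos [0.5714 0.064  0.0816] f [ 0.   0.6 -0.7] op 0.0911
R(cols x,y,z tool)
 [[-0.001 -1.     0.014]
 [-0.     0.014  1.   ]
 [-1.     0.001 -0.   ]]
```

View pics/w8.png

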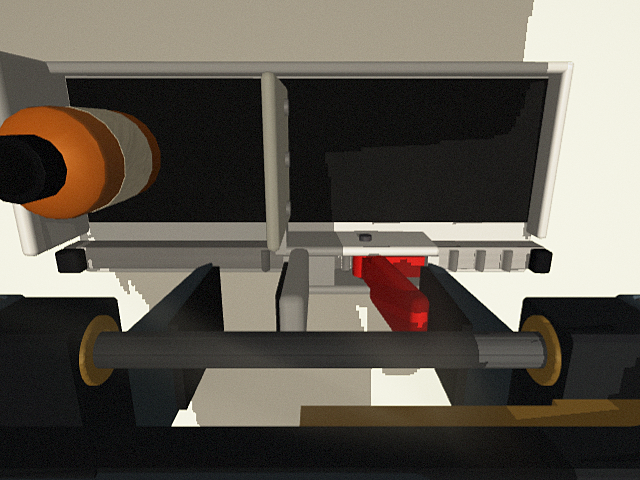

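```bash
python3 -m handwheel '[[0,0,0,0,0,0,8],[0,0,0,0,0,0,7],[0,0,0,0,0,0,6],[0,0,0,0,0,0,5],[0,0,0,0,0,0,4],[0,0,0,0,0,0,3.2],[0,0,0,0,0,0,3.2],[0,0,0,0,0,0,3.2],[0,0,0,0,0,0,3.2]]' 25;  python3 - <<'E'
from st import *
show();shot("wrist","pics/w9.png")
E
```

```text
time: 17.75
position: [0.5723, 0.064, 0.083]
eef_rot: [-1.199, 1.214, 1.198]
ft_force: [-0.1, -0.0, 7.4]
opening: 0.0369
t 17.75 pos [0.5723 0.064  0.083 ] f [-0.1 -0.   7.4] op 0.0369
R(cols x,y,z tool)
 [[ 0.002 -1.     0.014]
 [ 0.     0.014  1.   ]
 [-1.    -0.002  0.   ]]
```

View pics/w9.png

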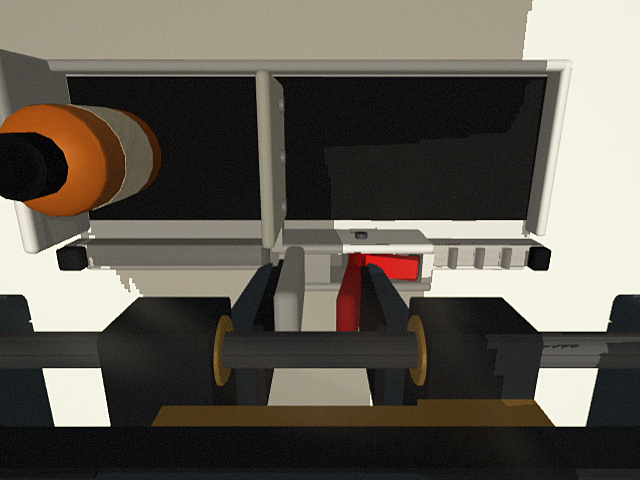

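```bash
python3 -m handwheel '[[0,0,0,0,0,-0.3,3.2],[0,0,0,0,0,-0.6,3.2],[0,0,0,0,0,-0.6,3.2],[0,0,0,0,0,-0.6,3.2],[0,0,0,0,0,-0.6,3.2],[0,0,0,0,0,-0.6,3.2],[0,0,0,0,0,-0.6,3.2],[0,0,0,0,0,-0.6,3.2],[0,0,0,0,0,-0.5,3.2],[0,0,0,0,0,0,3.2]]';  python3 - <<'E'
from st import *
show();shot("wrist","pics/w10.png")
shot("side"); crop("side",250,160,400,340,3.3,"pics/s10.png")
E
```

```text
time: 19.05
position: [0.5716, 0.0136, 0.083]
eef_rot: [-1.2, 1.215, 1.198]
ft_force: [-0.3, -1.5, 7.4]
opening: 0.0365
t 19.05 pos [0.5716 0.0136 0.083 ] f [-0.3 -1.5  7.4] op 0.0365
R(cols x,y,z tool)
 [[ 0.002 -1.     0.014]
 [-0.     0.014  1.   ]
 [-1.    -0.002 -0.   ]]
```

View pics/w10.png

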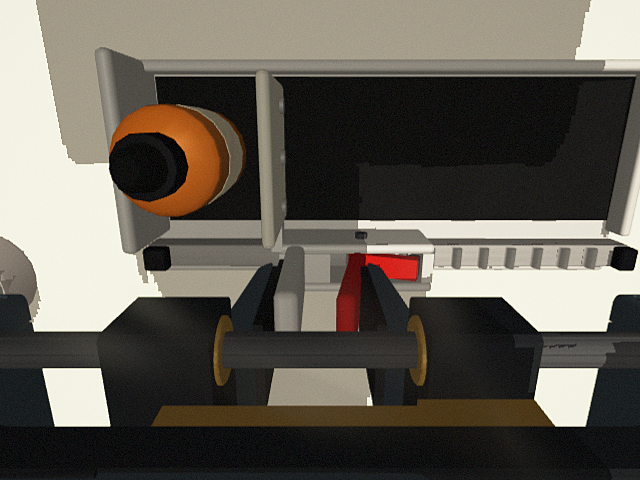

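View pics/s10.png

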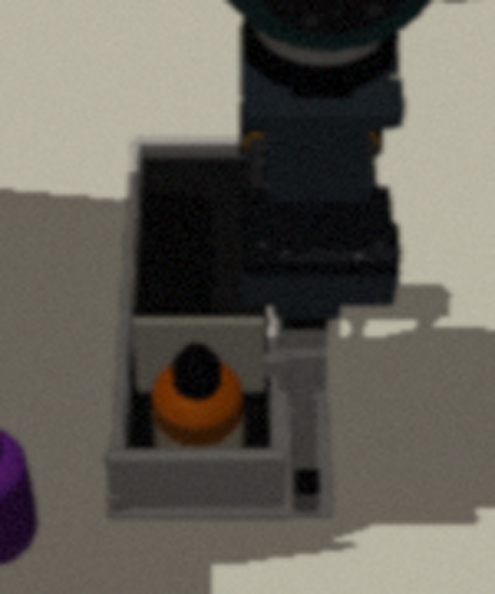

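```bash
python3 - <<'E'
from st import *
shot("wrist"); crop("wrist",90,40,300,280,2.4,"pics/w10c.png")
for n,px,z in [("stop top face",(257,150),.082),("bottle foot right",(245,155),.012),("wall inner top y",(133,215),.06),("wall inner foot",(155,150),.01),("collar axis",(144,167),.105)]: print(n,atz("wrist",px,z).round(4))
E
```

```text
stop top face [ 0.5041 -0.011   0.082 ]
bottle foot right [ 0.5108 -0.029   0.012 ]
wall inner top y [ 0.5359 -0.0776  0.06  ]
wall inner foot [ 0.5073 -0.0828  0.01  ]
collar axis [ 0.5084 -0.0493  0.105 ]
```

View pics/w10c.png

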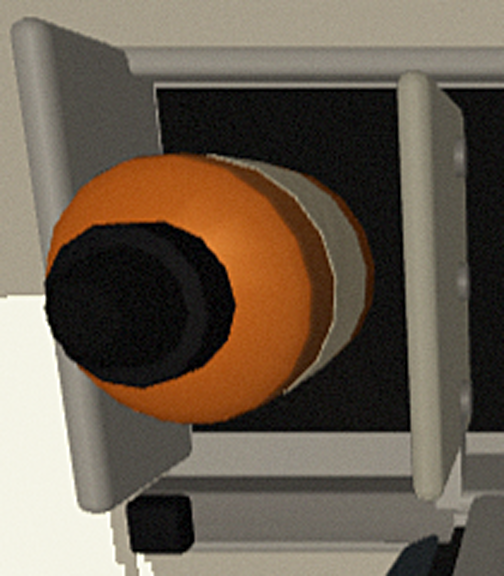

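```bash
python3 -m handwheel '[[0,0,0,0,0,-0.4,3.2],[0,0,0,0,0,-0.4,3.2],[0,0,0,0,0,-0.3,3.2],[0,0,0,0,0,0,3.2]]';  python3 - <<'E'
from st import *
show();shot("wrist","pics/w11.png")
E
```

```text
time: 19.7
position: [0.5714, 0.0027, 0.083]
eef_rot: [-1.2, 1.215, 1.198]
ft_force: [-0.7, -1.3, 6.7]
opening: 0.0365
t 19.7 pos [0.5714 0.0027 0.083 ] f [-0.7 -1.3  6.7] op 0.0365
R(cols x,y,z tool)
 [[ 0.002 -1.     0.014]
 [-0.     0.014  1.   ]
 [-1.    -0.002 -0.   ]]
```

View pics/w11.png

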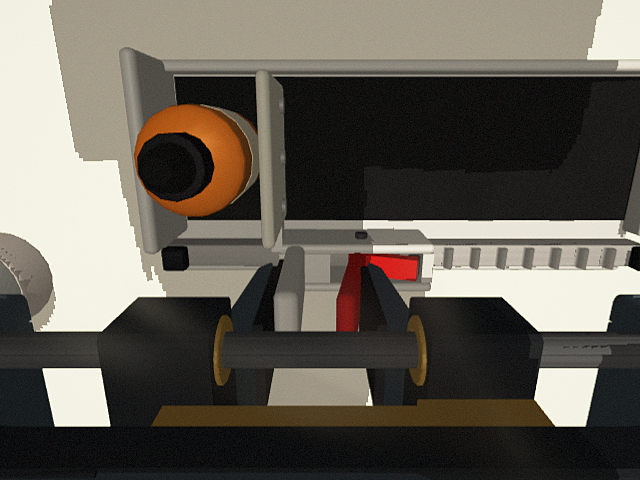

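```bash
python3 -m handwheel '[[0,0,0,0,0,0,4],[0,0,0,0,0,0,4.5],[0,0,0,0,0,0,5.5],[0,0,0,0,0,0,6.5],[0,0,0,0,0,0,7.5],[0,0,0,0,0,0,8.5],[0,0,0,0,0,0,9.12],[0,0,0,0,0,0,9.12],[0,0,0,0,0,0,9.12]]';  python3 - <<'E'
from st import *
show();shot("wrist","pics/w12.png")
E
```

```text
time: 20.88
position: [0.5707, 0.0029, 0.0821]
eef_rot: [-1.199, 1.216, 1.199]
ft_force: [0.3, -0.7, -0.0]
opening: 0.0912
t 20.88 pos [0.5707 0.0029 0.0821] f [ 0.3 -0.7 -0. ] op 0.0912
R(cols x,y,z tool)
 [[-0.    -1.     0.014]
 [-0.     0.014  1.   ]
 [-1.     0.    -0.   ]]
```

View pics/w12.png

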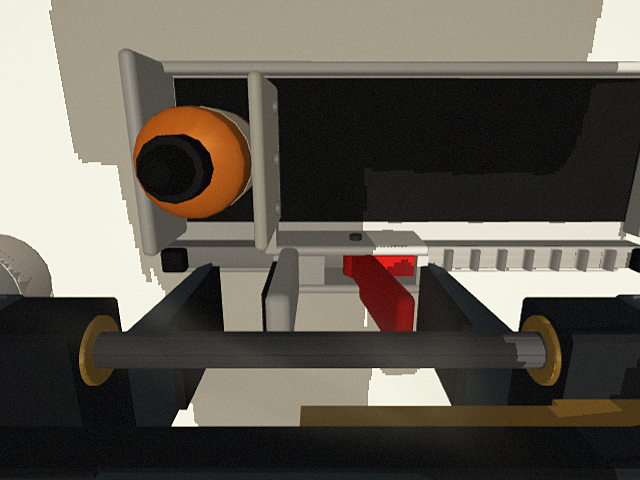

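```bash
python3 -m handwheel '[[0,0,0,-1,0,0,9.12],[0,0,0,-2,0,0,9.12],[0,0,0,-3,0,0,9.12],[0,0,0,-3,0,0,9.12],[0,0,0,-2,0,0,9.12],[0,0,0,0,0,0,9.12]]';  python3 - <<'E'
from st import *
show();shot("wrist","pics/w13.png")
for q in("grip","lever_top"):
  for r in bot.pinpoint("wrist",q): print(q,round(r["p"],2),r["point"],atz("wrist",r["point"],.095).round(4))
shot("side"); crop("side",250,160,400,340,3.3,"pics/s13.png")
E
```

```text
time: 21.68
position: [0.5716, 0.0029, 0.194]
eef_rot: [-1.201, 1.213, 1.197]
ft_force: [0.0, 0.4, -0.4]
opening: 0.0913
t 21.68 pos [0.5716 0.0029 0.194 ] f [ 0.   0.4 -0.4] op 0.0913
R(cols x,y,z tool)
 [[ 0.003 -1.     0.014]
 [-0.     0.014  1.   ]
 [-1.    -0.003 -0.   ]]
grip 0.8 [330.7, 234.9] [0.5687 0.0116 0.095 ]
lever_top 0.86 [366.5, 235.8] [0.5697 0.0367 0.095 ]
```

View pics/w13.png

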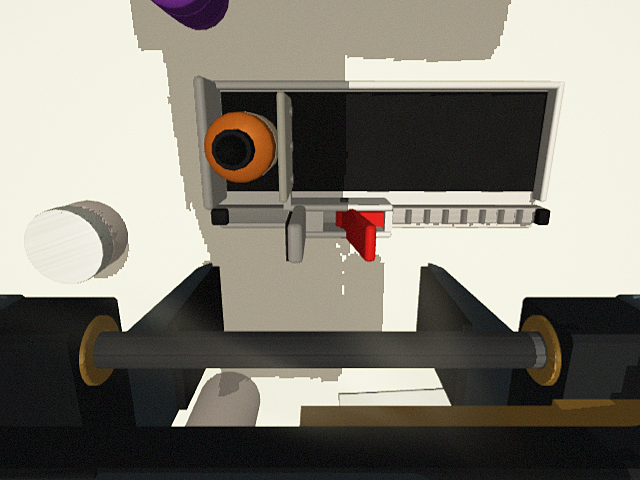

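View pics/s13.png

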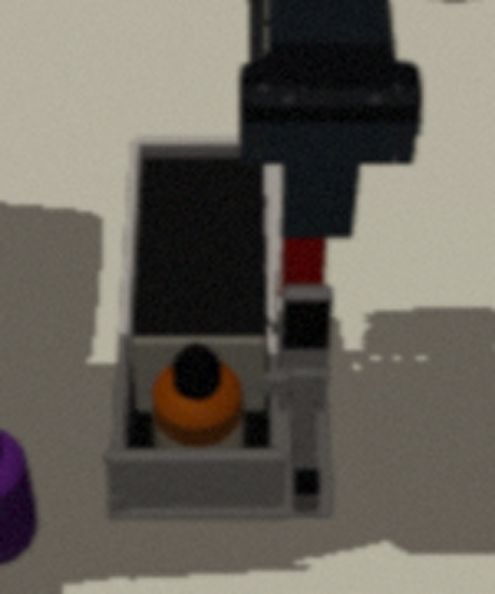

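```bash
python3 -m handwheel '[[0,0,0,-1,0,4,9.12],[0,0,0,-1,0,5,9.12],[0,0,0,0,0,5,9.12],[0,0,0,0,0,5,9.12],[0,0,0,0,0,5,9.12],[0,0,0,0,0,5,9.12],[0,0,0,0,0,0,9.12]]';  python3 - <<'E'
from ov import *
from st import s
cam13=cam
shot("wrist")
shot("side","pics/side14.png"); crop("side",250,160,400,340,3.3,"pics/s14.png"); shot("top","pics/top14.png")
ov("top",(.519,.0548,-.014),.016,[.5085,-.0541,.01],(240,200,400,310),5,"pics/t14.png")
ov("side",(.519,.0548,-.014),.016,[.5085,-.0541,.01],(260,180,370,330),4,"pics/s14o.png")
for c in("side","top"):
  for q in("stop_face","grip","lever_top","end_wall"): print(c,q,[(round(r["p"],2),r["point"]) for r in bot.pinpoint(c,q)][:2])
E
```

```text
time: 22.75
position: [0.5741, 0.2955, 0.2108]
eef_rot: [-1.201, 1.216, 1.202]
ft_force: [-0.3, -0.8, 0.4]
opening: 0.0913
side stop_face [(0.94, [308.1, 287.2]), (0.66, [258.0, 464.3])]
side grip [(0.83, [343.5, 241.8])]
side lever_top [(0.58, [340.7, 235.5])]
side end_wall [(0.63, [309.3, 308.6])]
top stop_face [(0.8, [355.0, 260.0])]
top grip [(0.62, [368.2, 259.9]), (0.59, [339.1, 233.0])]
top lever_top [(0.43, [329.8, 231.7])]
top end_wall [(0.74, [377.7, 264.4])]
```

View pics/t14.png

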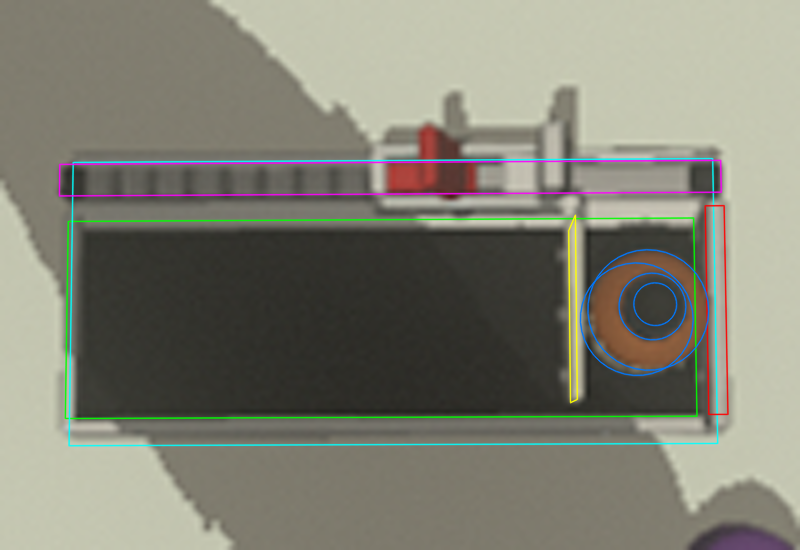

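View pics/s14o.png

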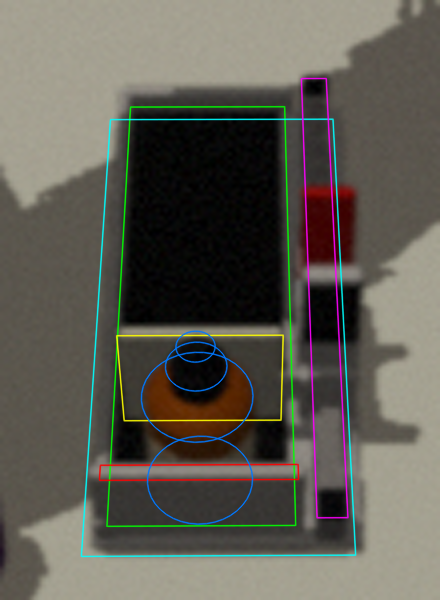

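View pics/top14.png

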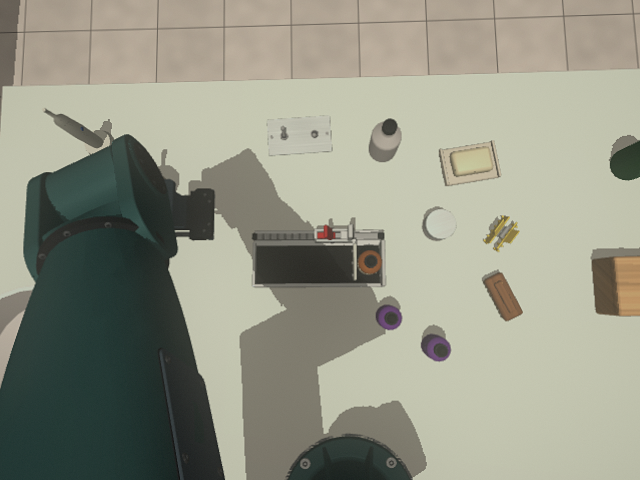

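```bash
python3 - <<'E'
from h import *
s0=None
import cv2
d=bot.camera("wrist")
# camera model for w13 pose: rebuild from current extrinsics relative to TCP
s=bot.get_state(); R=Rn.from_rotvec(s["eef_rot"]).as_matrix(); p=s["position"]
Rc=d["R"]@R; tc=d["R"]@p+d["t"]
def setpose(pos,rv):
    Rw=Rn.from_rotvec(rv).as_matrix(); cam["w"]=dict(d,R=Rc@Rw.T,t=tc-Rc@Rw.T@np.array(pos))
im=cv2.imread("pics/w13.png"); cv2.imwrite("pics/w13c.png",cv2.resize(im[180:300,270:420],None,fx=5,fy=5,interpolation=cv2.INTER_CUBIC))
im=cv2.imread("pics/w13.png"); cv2.imwrite("pics/w13d.png",cv2.resize(im[70:230,180:310],None,fx=4,fy=4,interpolation=cv2.INTER_CUBIC))
setpose([0.5716,.0029,.194],[-1.201,1.213,1.197])
for n,px,z in [("fixed",(288.5,255),.112),("lever",(375.5,250),.111),("stop top face",(278,150),.082),("wall in top",(212,190),.06),("foot R",(279,145),.012),("bulb",(232,149),.112)]: print(n,atz("w",px,z).round(4))
E
```

```text
fixed [ 0.5775 -0.0172  0.112 ]
lever [0.5751 0.0408 0.111 ]
stop top face [ 0.5107 -0.0243  0.082 ]
wall in top [ 0.5413 -0.0785  0.06  ]
foot R [ 0.5106 -0.0304  0.012 ]
bulb [ 0.508  -0.0497  0.112 ]
```

View pics/w13c.png

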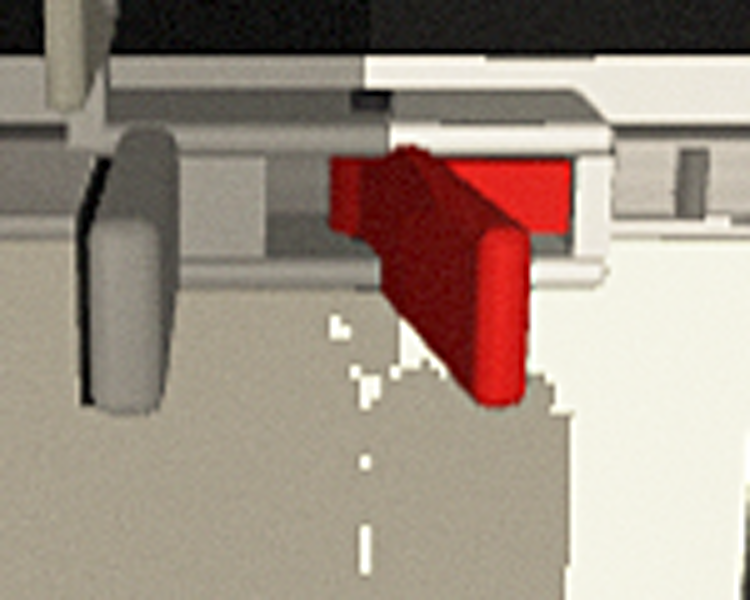

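View pics/w13d.png

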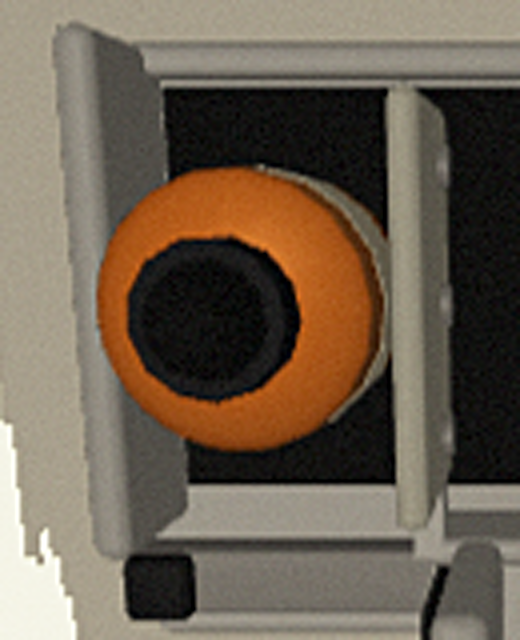

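View pics/side14.png

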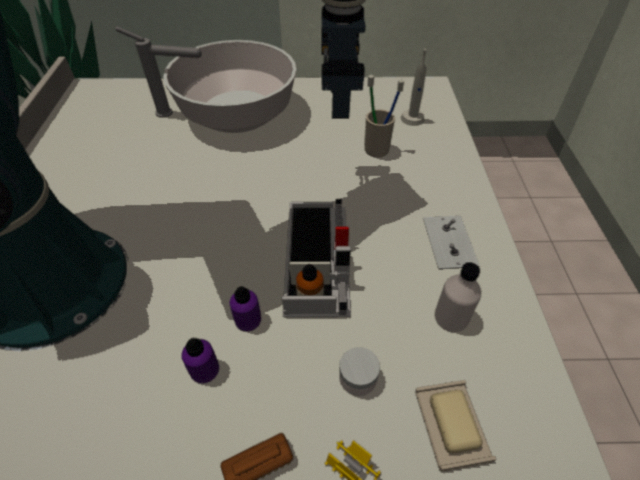

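The side view shows the amber bottle standing at (309,280) by the end wall, with the stop just behind it. The cup is untouched at (378,133), and everything else is where it started. Handing in.

```bash
python3 -c "
from plant import bot
print(bot.close_job(), bot.get_state()['time'])"
```

```text
the job is handed in; nothing more can be done
the job is handed in; nothing more can be done
```

The amber bottle is standing in the bay against the end wall, and the stop is latched at the 16 mm notch, the last one the bottle leaves room for. I handed in at about 23 s, with the arm clear of everything.

**Bottle:** I gripped it by its body at 8 N and moved it until it just touched the end wall. The wall contact peaked at about 7 N, so I backed off slightly. It touched down with about 5 N showing at the wrist, and I let go.

**Stop:** I squeezed the lever fully at 25 N, slid the stop about 61 mm and opened the fingers. The lever then carried it about 3 mm further into the notch.

**Last checks:**
- The fixed grip moved 64.3 mm in total, which is four notches (80 to 16 mm).
- The grips are 58 mm apart again, so the lever is fully released and the pawl has dropped.
- The stop stands about 6 mm clear of the bottle.
- Both purple bottles and the other things look where they started.

**Where the measurements disagreed:**
- **Stop position:** the separate camera estimates differed by 2–4 mm, putting it between about 12 and 16 mm. Only the 16 mm notch fits that range.
- **Bottle position:** its distance from the wall and its uprightness are only known to about 2 mm from the pictures.

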